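# Switching the lab bench circuits back on at an interlocked isolator bank

## Robot

A 6-joint arm with a two-finger parallel gripper is mounted at the origin on the work surface. World frame = base frame: x ahead of the robot, y to its left, z up, the work surface at z = 0. Lengths are in mm, angles in rad, forces in N, time in s.
With the tool pointing down it reaches from about 325 to 875 mm from the base axis. Payload 4.4 kg.
Tool frame: the origin (TCP) lies on the centre line of the jaws, within the pads' length; the fingertips stand ahead of it and the grasp point (between the pads) lies 6 mm ahead of it (ctrl.tcp_to_tips is the z of the fingertips in the tool frame, in mm); z points along the fingers, y is the line along which they close (so a half turn about z gives the same grasp; the last joint's range is limited). The gripper opens to 85 mm and grips with 20 to 120 N. Pads are 22 mm wide; open, the fingers measure 114 mm over their backs; the gripper's body (76 mm by 85 mm) begins 54 mm behind the grasp point. The pads swing forward as they close: fully open they stand 13 mm farther back than shut.
Start: joints at [1.054, 0.207, 1.542, -0, 1.393, -0.15], TCP at [206.222, 536.749, 256.282] pointing down, gripper open.
Joint ranges: [-2.73, 2.73], [-0.86, 2.22], [0.23, 2.46], [-1.11, 4.25], [0.08, 2.63], [-2.82, 2.82]. Speed limits (rad/s): [2.79, 2.79, 3.14, 3.14, 3.14, 3.14].

## Interface

Orientations are given as a 3x3 rotation matrix whose columns are the frame's x, y, z axes.
In Python, from plant import ctrl, sensors, optics gives the robot as it stands. Calls block until the motion is done:
- ctrl.move_ptp(position, orientation): joint-space move of the TCP to a pose.
- ctrl.move_l(position, rot=None, vel=150, threshold=None): straight line of the TCP; rot=None keeps the orientation; vel is the mean speed in mm/s. With threshold (N) it stops when the force on the tool has changed by that much, and returns True; else False.
- ctrl.set_joints(angles): joint-space move.
- ctrl.gripper_to(opening, force=None): finger opening in mm; force is the grip in N (None keeps the last); returns when the fingers have stopped.
- ctrl.hold(seconds).
- ctrl.solve_ik(position, orientation): joint angles nearest the present ones, or None.
- sensors.read_state(): the state.
- optics.grab_frame(name): name is "scene" or "top"; returns (picture, depth): 420x560x3 uint8, red, green, blue; 420x560 float32, mm along the optical axis (not along the pixel's ray), 0 where there is no reading.
- optics.camera_params(name): a dict with "mtx" (3x3 intrinsics, pixels), "R" (3x3) and "t" (3): a world point X has camera coordinates R X + t. Camera axes: x right, y down, z forward; pixel columns grow to the right and rows downward; lengths in mm; the calibration is good to about 2 mm. A picture is of the moment at which its call begins. camera_params takes no time and is no camera call.
A pose or a line that the arm cannot do raises ctrl.MotionError and nothing moves.
- ctrl.finish_job(): hands the job in, once; it reports no verdict.
The state is a dict: "t": time; "q": joint angles; "qvel": joint speeds; "tau": joint torques, N m; "eef_pos": TCP position; "eef_rot": TCP orientation; "force": force on the tool from outside, world axes, zero at the start; "wrist_torque": the same for the moment, N m; "grip_width": finger opening in mm.
Only numpy, scipy, OpenCV 4.12 (cv2) and the standard library are available. Lean on these libraries where they do the work, as an engineer would, in place of code of your own. Each camera call takes 0.05 s, during which the arm holds its last target. There are 200 camera calls.

## Task

Switch the three blue-handled levers of the bench's isolator bank fully on, pushing each away from the robot until it is against its stop. The interlock inside lets them over only one after another, in an order that is not marked and changes from day to day: feel each lever gently, and if it stops dead ease off and try another, never forcing it. Leave the red-tagged black lever off, and do not disturb the other things on the bench.

Things in the scene. Friction and masses are not known exactly. Their poses are not given: they have to be found in the camera images.
- bank: Isolator bank: grey steel box, 200 (x) x 380 (y) x 100 mm high, white cover, fixed to the bench. Origin: centre of its underside; its -x side (fuse carriers) roughly faces the robot, yaw varies. Levers 1 to 4 stand in a row along y at +127.5, +42.5, -42.5, -127.5 mm, x = -20 mm, and turn about a line along y 85 mm above the bench (15 mm below the cover).
- cover_mid (a point): Middle of the cover's top, 100 mm above the bank's origin. Under it, unseen, is a staged-start interlock: one of levers 1 to 3 is free, and each lever fully on releases the next; the order varies from run to run. A free lever takes 1 to 5 N along its arc (more if the finger drags across the grip) and stays where left; a locked one stops dead after 3 to 10 mm of grip travel.
- lever_1 (a joint): Blue-gripped lever, leftmost seen from the robot. 0 = off (leans 0.4 rad towards the bank's -x), 0.8 rad = on (leans 0.4 rad to +x, buffered stop). Starts off. All levers: a steel blade 6 (x) x 14 (y) mm with a plastic grip 14 x 22 mm, 46 mm long, whose end is 110 mm from the turning line. A lever left more than 0.08 rad short of on may not release the next.
- lever_2 (a joint): Blue-gripped lever, second from the left; values as for lever 1. Starts off. More than 25 N pressed on any lever counts as forcing it.
- lever_3 (a joint): Blue-gripped lever, third from the left; values as for lever 1. Starts off.
- lever_4 (a joint): Rightmost lever, black grip with a red lock-out clip and tag on its blade: spare circuit, out of service. Values as for lever 1; off, and must stay off. It is not held by the interlock and would move if pushed.
- lever_1_grip (a point): Middle of the grip of lever 1, 90 mm from its turning line; moves with the lever.
- lever_2_grip (a point): Middle of the grip of lever 2, 90 mm from its turning line; moves with the lever.
- lever_3_grip (a point): Middle of the grip of lever 3, 90 mm from its turning line; moves with the lever.
- lever_4_grip (a point): Middle of the grip of lever 4, 90 mm from its turning line; moves with the lever.
- timer: Bench timer, white and blue, 20 x 60 x 56 mm, standing loose on the rear part of the bank's cover. Origin: centre of its underside.
- tip_box: Red pipette-tip box with yellow tips, 85 x 122 x 71 mm, loose, to the right of the bank. Origin: centre of its underside.
- beaker: Glass beaker, 84 mm across, 110 mm high, loose, to the right. Origin: centre of its underside.
- reagent: Small white bottle with a red cap, 36 mm across, 65 mm high, loose, to the right. Origin: centre of its underside.
- well_plate: Clear 96-well plate, 85 x 127 x 14 mm, loose, to the left. Origin: centre of its underside.
- tube_rack: White tube rack, 90 x 200 x 56 mm, loose, to the left. Origin: centre of its underside.
- stirrer: Grey magnetic stirrer with a dark round plate, 200 x 150 x 97 mm, loose, 2.2 kg, to the left. Origin: centre of its underside.

How it is judged:
By the outcome, as a careful person would: the job done as asked, in the order asked, and still so for the second after the job is handed in, with the robot touching nothing.
It also fails if it takes over 72 s, if anything falls off the work surface, if the arm or the gripper's body presses on something with over 40 N, if the wrist force passes 120 N, or if a joint passes its speed limit or range.

## Working session

There is one attempt and no reset: what is moved stays moved. The work goes in short steps, each a Python script; the robot and the scene stay as the last script left them, time stands still between calls to the robot, and variables do not carry over. Pictures are saved under pics/ and viewed, on a budget of 10 in all, crops included, one or two more only if the job needs it, and the job is handed in when it is done.

```bash
ls; mkdir -p pics
python3 - <<'E'
from plant import ctrl,sensors,optics
import cv2,numpy as np
for n in("scene","top"):
    p,d=optics.grab_frame(n); np.savez(f"pics/{n}0.npz",p=p,d=d)
    cv2.imwrite(f"pics/{n}0.png",p[:,:,::-1]); c=optics.camera_params(n); print(n,c, -c["R"].T@c["t"])
s=sensors.read_state();print(s["t"],s["eef_rot"],s["force"],s["grip_width"],ctrl.tcp_to_tips)
E
```

```text
pics
scene {'mtx': array([[432.94356534,   0.        , 278.91675657],
       [  0.        , 432.94356534, 211.37092507],
       [  0.        ,   0.        ,   1.        ]]), 'R': array([[ 0.25809596,  0.96609833,  0.00636383],
       [ 0.74404627, -0.19456379, -0.6391714 ],
       [-0.61626425,  0.16970254, -0.76903798]]), 't': array([-125.05084152, -285.14783559, 1727.93643173])} [1309.30375422 -227.90323369 1147.3862072 ]
top {'mtx': array([[437.91422855,   0.        , 282.417561  ],
       [  0.        , 437.91422855, 210.02603755],
       [  0.        ,   0.        ,   1.        ]]), 'R': array([[-0.02031609, -0.99973987, -0.01036555],
       [-0.98749622,  0.02168622, -0.15614391],
       [ 0.15632808,  0.00706371, -0.98767993]]), 't': array([  33.09035327,  496.94578561, 1398.00389831])} [ 272.85708761   12.42977824 1458.7184428 ]
0.1 [[-9.33473890e-01  3.58643781e-01 -1.06555863e-03]
 [ 3.58645205e-01  9.33472153e-01 -1.83229135e-03]
 [ 3.37529414e-04 -2.09255362e-03 -9.99997754e-01]] [ 0.71597808 -1.02761064  0.6157226 ] 85.39773040326868 25.0
```

View pics/top0.png

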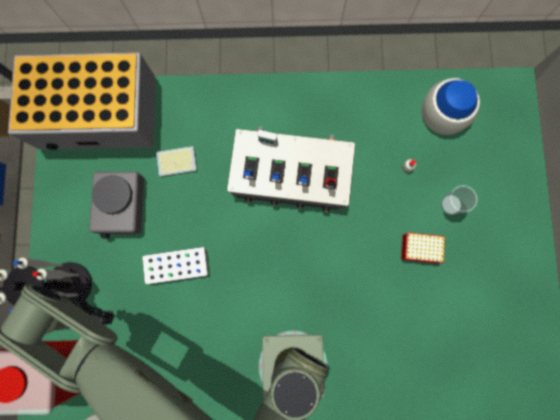

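View pics/scene0.png

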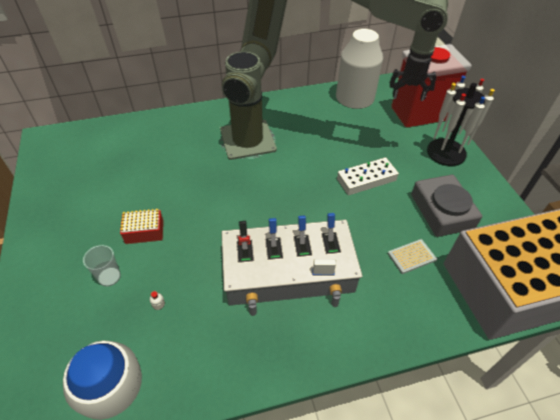

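The top view shows the bank's cover at about px (230-355, 130-208), with levers at columns 250, 277, 304 and 331 and the timer at (267,136). The scene view shows the grips at (331,221), (302,223), (272,226) and the black one at (243,228). Next I'll locate these by depth.

```bash
cat > see.py <<'E'
import numpy as np,cv2
from plant import optics
def cloud(n,d):
    c=optics.camera_params(n);K=c["mtx"];v,u=np.mgrid[:420,:560]
    C=np.stack([(u-K[0,2])/K[0,0]*d,(v-K[1,2])/K[1,1]*d,d],-1)
    return (C-c["t"])@c["R"]
def blue(n,p,d):
    """blue grip blobs on the bank: list of points sets (world)"""
    W=cloud(n,d);h=cv2.cvtColor(p,cv2.COLOR_RGB2HSV)
    m=(h[...,0]>100)&(h[...,0]<130)&(h[...,1]>120)&(h[...,2]>50)&(W[...,2]>120)&(W[...,2]<230)&(abs(W[...,1])<350)&(W[...,0]>400)&(d>0)
    k,l,st,ce=cv2.connectedComponentsWithStats(m.astype(np.uint8))
    return [(ce[i],W[l==i]) for i in range(1,k) if st[i,4]>=8]
E
python3 - <<'E'
from see import *
for n in("scene","top"):
    f=np.load(f"pics/{n}0.npz");p,d=f["p"],f["d"];W=cloud(n,d)
    h=cv2.cvtColor(p,cv2.COLOR_RGB2HSV)
    m=(h[...,1]<60)&(h[...,2]>120)&(abs(W[...,2]-100)<10)&(abs(W[...,1])<350)&(W[...,0]>400)&(W[...,0]<900)
    k,l,st,ce=cv2.connectedComponentsWithStats(m.astype(np.uint8));i=1+st[1:,4].argmax()
    P=W[l==i];r=cv2.minAreaRect(P[:,:2].astype(np.float32));print(n,r,np.median(P[:,2]))
    for c,Q in blue(n,p,d): print(c,len(Q),Q.mean(0).round(1),Q.min(0).round(),Q.max(0).round())
    t=(W[...,2]>125)&(h[...,1]<60)&(h[...,2]>120)&(abs(W[...,1])<350)&(W[...,0]>450)&(W[...,0]<900)&(W[...,2]<175)
    print("timer",W[t].mean(0).round(),W[t].min(0).round(),W[t].max(0).round())
E
```

```text
scene ((628.4141235351562, -9.791519165039062), (386.6695251464844, 209.4789276123047), 81.6835708618164) 100.74896271411973
[330.84337349 219.24096386] 83 [596.3 123.8 174.8] [582. 114. 151.] [610. 134. 191.]
[301.82352941 221.88235294] 85 [584.   40.2 174.3] [570.  31. 150.] [595.  52. 191.]
[272.30681818 224.48863636] 88 [572.  -44.  174.5] [558. -54. 150.] [582. -34. 190.]
timer [699.  56. 149.] [ 558. -140.  125.] [734. 135. 170.]
top ((626.7706298828125, -8.304397583007812), (386.8593444824219, 207.28570556640625), 81.85061645507812) 101.38949528814904
[247.54054054 172.54054054] 37 [591.5 123.9 179.6] [581. 114. 152.] [606. 134. 195.]
[275.53846154 176.07692308] 39 [578.9  40.1 178.8] [569.  30. 123.] [602.  51. 192.]
[303.32432432 179.32432432] 37 [566.6 -42.7 180.9] [557. -52. 154.] [580. -33. 191.]
timer [714.  66. 156.] [698.  37. 133.] [731.  96. 163.]
```

```bash
cat > arm.py <<'E'
import numpy as np
from plant import ctrl,sensors
a=np.deg2rad(-8.2);BX=np.array([np.cos(a),np.sin(a),0]);BY=np.array([-np.sin(a),np.cos(a),0]);O=np.array([627.5,-9.,0])
Z=np.array([0,0,-1.]);R=np.column_stack([np.cross(BY,Z),BY,Z])
LY={1:127.5,2:42.5,3:-42.5}
TIP=165
def P(x,y,tip): return O+x*BX+y*BY+[0,0,tip+ctrl.tcp_to_tips]
def bx():
    s=sensors.read_state();return (s["eef_pos"]-O)@BX, s["force"]@BX, s["force"][2], s["t"]
def show(m): print(m,*np.round(bx(),1))
def above(i,x=-100):
    ctrl.move_l(P(x,LY[i],225),R,vel=120)
def probe(i,thr=8):
    ctrl.move_l(P(-98,LY[i],TIP),R,vel=100);show(f"L{i} down")
    hit=ctrl.move_l(P(-60,LY[i],TIP),R,vel=20,threshold=thr);show(f"L{i} probe {hit}")
    return hit
def push(i,x=-3,thr=14,vel=35):
    hit=ctrl.move_l(P(x,LY[i],TIP),R,vel=vel,threshold=thr);show(f"L{i} push {hit}");return hit
def off(i):
    x=bx()[0];ctrl.move_l(P(x-12,LY[i],TIP),R,vel=60);ctrl.move_l(P(x-14,LY[i],225),R,vel=120);show("off")
E
python3 - <<'E'
from arm import *
ctrl.gripper_to(0,20);print(ctrl.tcp_to_tips,sensors.read_state()["grip_width"])
ctrl.move_ptp(P(-110,127.5,230),R);show("start")
if probe(1): off(1)
E
```

```text
25.0 -0.25575647929587375
start -110.4 0.4 -0.1 2.8
L1 down -97.6 0.2 -0.5 3.6
L1 probe True -74.9 -1.5 1.6 4.8
off -89.1 -1.3 0.1 5.8
```

Run:
```python
from arm import *
ctrl.move_l(P(-86,LY[1],TIP),R,vel=100)
for x in range(-82,-62,2):
    h=ctrl.move_l(P(x,LY[1],TIP),R,vel=15,threshold=10);show(f"{x} {h}")
    if h or bx()[1]<-9: break
```

```text
-82 False -81.7 -0.7 -0.5 7.0
-80 False -79.9 -1.2 0.9 7.2
-78 False -77.9 -0.6 -0.1 7.5
-76 False -75.9 -0.3 0.2 7.8
-74 False -74.7 -3.4 2.5 8.1
-72 False -73.8 -7.8 5.8 8.4
-70 False -73.2 -12.1 9.2 8.6
```

```bash
cat >> arm.py <<'E'
def steps(i):
    """probe in 2 mm steps; True if dead stop"""
    ctrl.move_l(P(-88,LY[i],TIP),R,vel=120)
    for x in range(-84,-58,2):
        h=ctrl.move_l(P(x,LY[i],TIP),R,vel=20,threshold=10);show(f"L{i} {x} {h}")
        if h or bx()[1]<-10: return True
    return False
E
python3 - <<'E'
from arm import *
off(1);above(2,-90)
if steps(2):
    off(2);above(3,-90)
    if steps(3): off(3)
E
```

```text
off -87.3 0.1 -1.0 9.7
L2 -84 False -83.4 0.2 0.2 11.6
L2 -82 False -81.9 -0.5 -0.6 11.8
L2 -80 False -79.9 -1.0 0.1 12.1
L2 -78 False -78.0 -0.4 0.2 12.3
L2 -76 False -76.5 -2.9 1.5 12.6
L2 -74 False -74.1 -3.4 3.8 12.8
L2 -72 False -71.7 -2.5 1.6 13.1
L2 -70 False -69.7 -3.0 1.9 13.3
L2 -68 False -67.7 -2.6 1.7 13.6
L2 -66 False -65.7 -1.9 1.3 13.8
L2 -64 False -63.7 -1.8 1.3 14.1
L2 -62 False -61.7 -2.9 1.9 14.3
L2 -60 False -59.7 -1.9 2.1 14.6
```

Run:
```python
from arm import *
push(2,x=-12,thr=13)
for x in range(-10,10,2):
    h=ctrl.move_l(P(x,LY[2],TIP),R,vel=20,threshold=12);show(f"{x} {h}")
    if h or bx()[1]<-12: break
off(2)
from see import *
p,d=optics.grab_frame("scene")
for c,Q in blue("scene",p,d): print(c,len(Q),Q.mean(0).round(1),((Q.mean(0)-O)@BX).round(1))
cv2.imwrite("pics/s1.png",cv2.resize(p[180:320,200:380,::-1],None,fx=4,fy=4))
```

```text
L2 push False -11.9 -2.9 -0.6 16.1
-10 False -9.8 -2.1 -0.8 16.3
-8 False -7.7 -2.5 0.1 16.6
-6 False -5.7 -1.6 -0.6 16.8
-4 False -3.7 -2.1 -0.4 17.1
-2 False -2.3 -3.6 0.2 17.3
0 False -2.0 -9.1 2.3 17.6
2 False -1.7 -13.3 7.4 17.8
off -15.9 -0.2 -0.1 18.9
[330.90123457 219.90123457] 81 [599.3 122.8 175.7] -46.7
[272.45945946 224.82432432] 74 [573.1 -43.9 174.4] -48.8
[305.31578947 240.28947368] 38 [656.1  27.8 185.2] 23.0
```

View pics/s1.png

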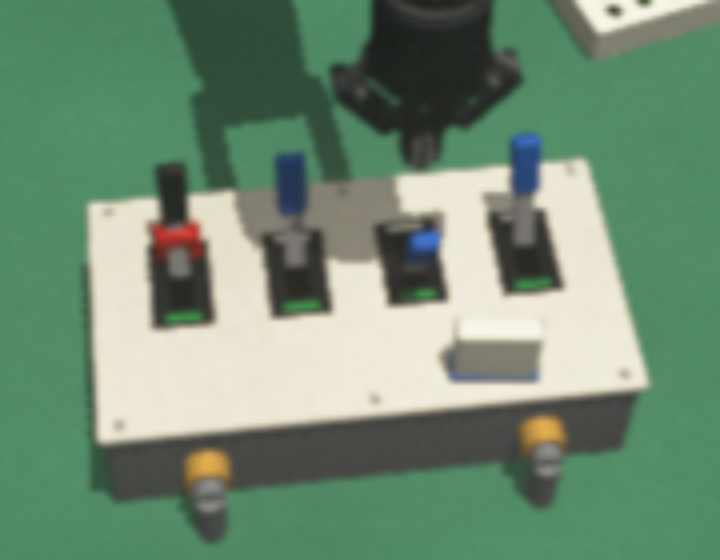

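The crop shows lever 2 (grip at crop px 425,245) thrown over to its stop, the others still off and the timer undisturbed. I'll try lever 3 next, then lever 1.

```bash
cat >> arm.py <<'E'
def full(i):
    push(i,x=-10,thr=13)
    for x in range(-8,10,2):
        h=ctrl.move_l(P(x,LY[i],TIP),R,vel=20,threshold=12)
        if h or bx()[1]<-12: break
    show(f"L{i} end {x} {h}");off(i)
E
python3 - <<'E'
from arm import *
above(3,-90)
if steps(3):
    off(3);above(1,-90)
    if steps(1): off(1);print("both locked")
    else: full(1)
else: full(3)
E
```

```text
L3 -84 False -83.4 -0.4 -0.2 21.0
L3 -82 False -81.9 0.5 0.4 21.3
L3 -80 False -79.9 0.1 0.4 21.5
L3 -78 False -78.0 0.3 -0.2 21.8
L3 -76 False -76.3 -2.7 1.5 22.0
L3 -74 False -74.4 -5.1 3.2 22.3
L3 -72 False -73.6 -8.5 5.7 22.5
L3 -70 False -73.0 -12.4 8.8 22.8
off -87.2 -0.4 -0.1 23.8
L1 -84 False -83.5 -0.9 1.0 26.4
L1 -82 False -81.9 -0.1 0.3 26.6
L1 -80 False -79.9 -0.6 0.5 26.9
L1 -78 False -77.9 -0.1 -0.3 27.2
L1 -76 False -75.8 -0.9 -0.5 27.4
L1 -74 False -74.3 -2.1 2.4 27.6
L1 -72 False -72.0 -3.6 3.4 27.9
L1 -70 False -69.8 -1.3 0.7 28.2
L1 -68 False -67.7 -1.7 1.2 28.4
L1 -66 False -65.7 -0.7 1.9 28.6
L1 -64 False -63.7 -1.7 1.1 28.9
L1 -62 False -61.8 -0.9 0.5 29.2
L1 -60 False -59.7 -0.5 1.2 29.4
L1 push False -9.6 -0.8 -0.3 31.0
L1 end 2 False -1.9 -13.9 6.9 32.5
off -16.0 -0.6 -0.5 33.5
```

Run:
```python
from arm import *
above(3,-90)
if steps(3): off(3);print("locked")
else: full(3)
ctrl.move_l(P(-150,-42.5,260),R,vel=120)
from see import *
for n in("scene","top"):
    p,d=optics.grab_frame(n)
    for c,Q in blue(n,p,d): print(n,c,len(Q),((Q.mean(0)-O)@BX).round(1))
    cv2.imwrite(f"pics/{n}2.png",cv2.resize(p[60:340,80:480,::-1],None,fx=2,fy=2))
show("end")
```

```text
L3 -84 False -83.4 -0.7 0.3 36.2
L3 -82 False -81.9 -0.2 -0.6 36.5
L3 -80 False -79.9 1.0 0.3 36.7
L3 -78 False -77.9 -0.7 0.3 37.0
L3 -76 False -75.9 0.1 -1.3 37.2
L3 -74 False -74.3 -2.7 1.7 37.5
L3 -72 False -72.1 -2.1 2.0 37.7
L3 -70 False -69.8 -2.7 0.8 38.0
L3 -68 False -67.7 -1.9 0.9 38.2
L3 -66 False -65.7 -1.5 0.9 38.5
L3 -64 False -63.8 -2.2 0.5 38.7
L3 -62 False -61.8 -1.8 0.7 39.0
L3 -60 False -59.8 -2.3 1.4 39.2
L3 push False -9.8 -1.3 -0.0 40.8
L3 end 2 False -1.6 -13.1 6.4 42.3
off -15.9 0.4 -0.1 43.4
scene [335.83870968 237.77419355] 31 24.0
scene [305.20588235 240.23529412] 34 23.2
scene [274.97142857 243.05714286] 35 23.5
top [250.12244898 151.93877551] 49 10.9
top [277.92156863 155.07843137] 51 11.0
top [305.8 156.7] 30 14.2
end -149.7 0.1 -0.1 44.8
```

View pics/scene2.png

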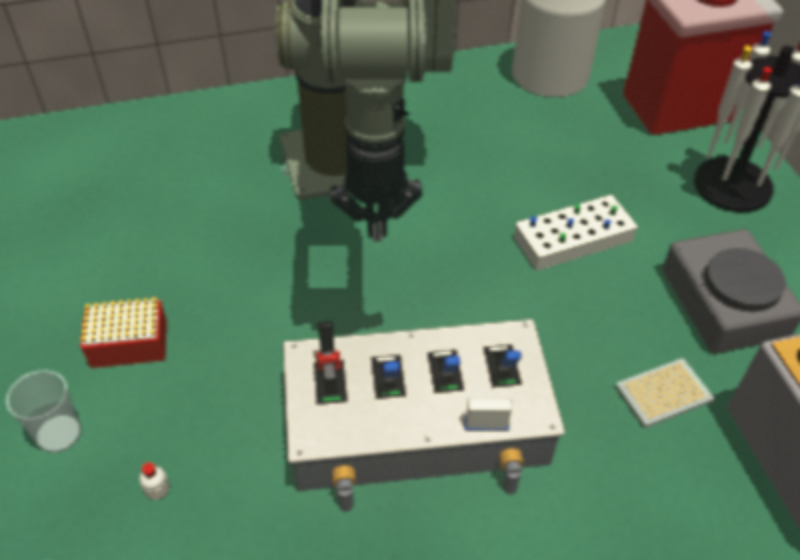

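The picture shows all three blue levers over at crop px (387,366), (450,363) and (512,357). The black lever is still off at (327,340), and the timer and other items are in place. Handing in.

```bash
python3 -c "
from plant import ctrl
ctrl.finish_job()"
```

```text
the job is handed in; nothing more can be done
```

All three blue levers are on and against their stops, and the job is handed in at about 45 s of the 72 s allowed. The order that worked was 2, then 1, then 3.

- **Feeling the levers:** Levers 1 and 3 each stopped dead when tried out of turn, at about 12 N. I eased off both times. I felt lever 1 twice before leaving it, because the first touch was unclear.
- **Stops:** Each lever was pushed with the closed fingertips until it came up against its stop. All three ended within 0.5 mm of each other, at 13–14 N along the push in the readings, under the 25 N forcing limit.
- **Final pictures:** The scene camera puts the three blue grips over by the same amount, within 1 mm. In the top view, lever 3's blob reads about 3 mm farther over than the other two. I put that down to its smaller visible patch, since the contact positions agree.
- **Rest of the bench:** The black lever is still off. The timer and the other items look undisturbed; I judged that by eye and did not measure it. The arm finished clear of everything.

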